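# Close and pin the drill jig

### The arm

A 7-joint arm with a two-finger parallel gripper is mounted at the origin on a cart in front of the work surface, level with it; the furniture and walls round the work are solid. World frame = base frame: x ahead of the robot, y to its left, z up, the work surface at z = 0. Lengths are in m, angles in rad, forces in N, time in s.
With the tool pointing down it reaches from about 0.425 to 0.825 m from the base axis. Payload 3.6 kg.
Tool frame: the origin (TCP) lies at the very end of the fingers, on their centre line; the grasp point (between the pads) lies 19 mm behind it; z points along the fingers, y is the direction in which the jaws open and shut (so a half turn about z gives the same grasp; the last joint's range is limited). The gripper opens to 85 mm and grips with 20 to 120 N. Pads are 22 mm wide; open, the fingers measure 114 mm over their backs; the gripper's body (76 mm by 85 mm) begins 54 mm behind the grasp point. The pads swing forward as they close: fully open they stand 13 mm farther back than shut.
Start: joints at [1.298, 0.615, -0.013, 1.423, 0.008, 1.103, -0.04], TCP at [0.159, -0.63, 0.231] pointing down, gripper open.
Joint ranges: [-3.12, 3.12], [-0.3, 2.06], [-1.34, 1.32], [0.26, 2.42], [-1.36, 4.5], [0.01, 1.98], [-2.84, 2.84]. Speed limits (rad/s): [2.79, 2.79, 3.14, 3.14, 3.14, 3.14, 3.14].

### API

Orientations are given as [roll, pitch, yaw] about the fixed x, y, z axes, in that order (R = Rz(yaw) Ry(pitch) Rx(roll)).
In Python, from station import r gives the robot as it stands.
- The arm moves only by the tool move_arm, never from a script. Its arguments are lists of equal length, an entry for each row: "fingers": the closure, from 0 (fully open) to 1 (shut); "dp": the shift along the tool's x, y, z in cm, a list of three; "spin": the turn about the tool's z in rad. A call has 1 to 5 rows; each row shifts and turns the pose as measured when the row begins, along the tool's axes as they then stand; what a row does not reach is not made up. A row lasts 1/8 s, in which the tool goes at most 62.5 mm and 10.7 degrees, less where a joint would pass 70% of its speed; a pose out of reach is approached as far as the arm can. A call is refused whole if a number of a shift passes 6.25 or a number of a turn 0.188, either way. A call with a gripper value outside its range is refused whole. The fingers move at their own pace and stop on an object; "grip_force" is the grip in N (left out, the last holds). Time passes only in rows, so rows that do not move let the fingers close. It gives the time, the measured TCP pose, the force and the opening at its end, in the units of the state.
- r.get_state(): the state, without advancing time (a new reading comes with each control period).
- r.get_image(name): name is "side" or "top"; returns the picture (420x560x3 uint8, red, green, blue); there is no depth.
- r.camera_info(name): a dict with "intrinsics" (3x3 intrinsics, pixels), "k1" (the pictures are not rectified: a ray, as slopes to the right and down, at radius r is drawn at 1 + k1 r^2 times it, then the intrinsics apply), "rvec" (rotation vector, rad) and "tvec" (3), from world to camera coordinates, as OpenCV has them. Camera axes: x right, y down, z forward; pixel columns grow to the right and rows downward; lengths in m; the calibration is good to about 2 mm. A picture is of the moment at which its call begins. camera_info takes no time and is no camera call.
- r.job_done(): hands the job in, once; it reports no verdict.
Trained networks look in the newest picture that a camera, given by its name, has taken for a name from the list of things; names that differ only in an ending like _2 or _b are one class to them, and where a whole thing is asked for, a point or a joint stands for the part that bears it (a point fixed in the world has none). Each returns a list of dicts, best first, with "confidence" (0 to 1); they miss things now and then, are a little off and sometimes report something else, mostly with a low value. They report only what shows in the picture. A call takes as long as a camera call.
- r.spot_in(camera, thing): "extent" ([centre column, centre row, width, height] in pixels, round what is visible of it).
- r.trace(camera, thing): "region" (420x560 bool, what is visible of it) and "extent" ([centre column, centre row, width, height] in pixels, round what is visible of it).
The state is a dict: "t": time; "joints": joint angles; "qd": joint speeds; "joint_efforts": joint torques, N m; "position": TCP position; "tcp_rot": TCP orientation; "contact_force": force on the tool from outside, world axes, zero at the start; "torque": the same for the moment, N m; "finger_gap": opening from 0.0 (shut) to 1.0 (fully open).
Only numpy, scipy, OpenCV 4.12 (cv2) and the standard library are available. Lean on these libraries where they do the work, as an engineer would, in place of code of your own. Each camera call takes 0.05 s, during which the arm holds its last target. There are 200 camera calls.

### The job

A plated collar is loaded in the drill jig: swing the jig's open leaf down until it is fully home. Then take the ball-lock pin from the V-block by squeezing its button, find the clevis hole by feel from the robot's left (the jig's body is clamped somewhat back from the stop bar on its plate), slide the pin through the lugs and the leaf until its shoulder is home, and let go so that the button springs out and the balls lock. Press and push gently, never ram the pin, and leave the other things where they stand.

Things in the scene. Friction and masses are not known exactly. Their poses are not given: they have to be found in the camera images.
- jig: dark sub-plate 240 x 124 x 10 mm (its x, y, z) fixed to the bench, origin at the centre of its underside, x away from the robot, y to the left; near its front edge a stop bar. On it, clamped through slots, the leaf drill jig: base 190 x 92 x 14 mm, clevis at the near end, hinge at the far end, collar in the nest. It is set back (+x) from the bar by 3 to 21 mm and up to 5 mm off in y, unmeasured
- clevis_at_stop (a point): where the hole's centre in the outer face of the left (+y) lug would be with the jig against the stop bar: x -87, y 22, z 62 mm of the jig, same axes. The true mouth lies 3 to 21 mm towards +x, up to 5 mm off in y, height true. The 13.4 mm hole runs along y through two lugs 12 mm thick, 34 mm long (x), top z 74; outer faces 44 mm apart, leaf's eye between; the pin goes in along -y
- leaf (a joint): hinge angle of the aluminium leaf, rad: 0 = fully down, its eye's 13.4 mm hole in line with the lugs; grows as the free end rises (0.5 to 0.95 at the start). Hinge axis: along y, 150 mm behind the clevis hole at its height. At the free end a thumb tab 17 mm wide and 10 mm thick reaches from 165 to 212 mm from the hinge: press its outer half. The stiff hinge stays where left, takes under 5 N at the tab
- pin: ball-lock pin, loose, about 0.15 kg, level in the V-block, axis 44 mm above the bench. Origin on its axis at the shoulder's seating face; y runs along the pin to the handle, nose to -y. Shoulder (radius 11 mm) y 0 to 4 mm, hub (radius 8) to 30, black flange (radius 24) 30 to 35, neck (radius 12.5) to 49, then the push button. Home: shoulder on the left lug; balls then clear the right lug by 2 mm
- pin_tip (a point): tip of the pin's nose on its axis, y = -54.5 mm of the pin. The nose is blunt: chamfered over 3 mm from 6 to 4.2 mm radius; the shank is 12 mm thick. Four balls at y = -48 mm stand out to 8.6 mm radius and block the hole unless drawn in by the pressed button; they cannot come out while the pin is more than 2 mm short of home
- button_top (a point): middle of the push button's outer face (round, radius 24 mm), y = 62 mm of the pin, 57 pressed. Grip the pin from above, fingers closing along its axis, one before the flange (over the hub), one behind the button, 32 mm apart (27 pressed), tips 10 to 14 mm above the axis: the squeeze presses the button and holds the pin; letting go releases the button
- button (a joint): travel of the pin's push button, m: 0 = out (balls out, locked), 0.005 = fully pressed (balls in, flush from about 0.0048). Its spring pushes with 3 N when out and 8 N fully pressed
- vblock: steel V-block fixed to the bench (pose varies), 60 x 22 x 45 mm (its x, y, z), origin at the centre of its underside; its 90 degree groove runs along its y and carries the pin's hub
- grease_tin: bystander: flat round tin, 70 mm across, 31 mm high, loose; origin at the centre of its underside
- plug_gauge: bystander: plug gauge, 108 mm long (its y) and 39 mm thick, lying loose on the bench; origin at its middle, on the bench
- setting_block: bystander: ground steel block 30 x 35 x 20 mm, loose; origin at the centre of its underside

How it is judged:
On the way, in this order (a step that is already met when the one before it is completed fails the run):
1. the leaf is swung down fully home (value of joint leaf below 0.02 rad), for 0.2 s.
2. the pin is slid in to within a few mm of home with the button held pressed (y of pin_tip in the frame of clevis_at_stop below -0.047 m and x of pin_tip in the frame of clevis_at_stop between 0 and 0.024 m and z of pin_tip in the frame of clevis_at_stop between -0.004 and 0.004 m and value of joint button above 0.003 m), for 0.1 s.
At the end, for the whole second after the job is handed in: leaf within 0.02 rad of fully down; pin through lugs and eye (shoulder 0 to 24 mm behind clevis_at_stop in x, within 9 in y, 4 in height, in line with the hole within 0.09 rad) and its button out to within 1 mm, which it only is with the shoulder home and the balls behind the far lug; pin at rest (value of joint leaf below 0.02 rad and y of pin in the frame of clevis_at_stop between -0.009 and 0.009 m and x of pin in the frame of clevis_at_stop between 0 and 0.024 m and z of pin in the frame of clevis_at_stop between -0.004 and 0.004 m and angle between the y axis of pin and the y axis of jig, either way round below 0.09 rad and value of joint button below 0.001 m and linear speed of pin below 0.02 m/s); the robot touches nothing.
It fails at once if the pin is rammed against the jig or its leaf (over 30 N) (contact force between pin and jig above 30 N).
It fails at once if the hand presses on the jig or its leaf with more than 30 N (contact force between any of the fingers, the arm and jig above 30 N).
It fails at once if a bystander is pushed more than 30 mm (distance of any of grease_tin, plug_gauge, setting_block from where it was at the start of the episode above 0.03 m).
It also fails if it takes over 72 s, if anything falls off the work surface, if the arm or the gripper's body presses on something with over 40 N, if the wrist force passes 120 N, or if a joint passes its speed limit or range.

## Working session

There is one attempt and no reset: what is moved stays moved. The work goes in short steps, Python scripts to look and compute and a tool call to move; the robot and the scene stay as the last step left them, time stands still between calls to the robot, and variables do not carry over. Pictures are saved under pics/ and viewed, about 8 in all and at most 12, crops included, and the job is handed in when it is done.

Besides the shell and the picture viewer there is one more tool, called after "Request:" as name([rows], argument=value, ...), one row to a line, values as JSON. move_arm: Moves the arm, as the interface text tells. Its arguments: {"type":"object","properties":{"fingers":{"type":"array"},"dp":{"type":"array"},"spin":{"type":"array"},"grip_force":{"type":"number"}},"required":["fingers","dp","spin"]}

```bash
mkdir -p pics; ls
python3 - <<'E'
from station import r
import cv2,numpy as np
s=r.get_state(); print({k:np.round(v,3).tolist() for k,v in s.items()})
for n in("side","top"):
    im=r.get_image(n); cv2.imwrite(f"pics/{n}0.png",im[:,:,::-1])
    c=r.camera_info(n); print(n,{k:np.round(v,4).tolist() for k,v in c.items()})
    for t in("jig","leaf","pin","vblock","pin_tip","button_top","clevis_at_stop","grease_tin","plug_gauge","setting_block"):
        try: print(t,[(np.round(d["extent"],1).tolist(),round(d["confidence"],2)) for d in r.spot_in(n,t)][:2])
        except Exception as e: print(t,e)
E
```

```text
pics
{'t': 0.0, 'joints': [1.298, 0.616, -0.013, 1.425, 0.008, 1.103, -0.04], 'qd': [0.0, -0.0, -0.002, -0.0, -0.0, 0.003, 0.002], 'joint_efforts': [-0.0, -46.921, 0.259, -17.103, 0.01, 0.01, -0.0], 'position': [0.159, -0.63, 0.23], 'tcp_rot': [-3.139, -0.0, 0.247], 'contact_force': [-0.291, -0.135, -0.056], 'torque': [0.004, -0.004, 0.037], 'finger_gap': 0.996}
side {'intrinsics': [[405.8296, 0.0, 282.4621], [0.0, 405.8296, 208.4648], [0.0, 0.0, 1.0]], 'k1': -0.0685, 'rvec': [0.766, -2.3428, 1.4049], 'tvec': [0.537, 0.12, 0.7811]}
jig [([243.4, 210.4, 126.0, 124.9], 0.96), ([159.8, 274.6, 22.8, 21.4], 0.72)]
leaf [([236.1, 176.0, 63.3, 65.6], 0.76)]
pin [([336.8, 198.8, 46.7, 27.1], 0.91)]
vblock [([340.9, 208.9, 11.8, 18.8], 0.73)]
pin_tip [([336.6, 198.8, 42.2, 23.3], 0.64)]
button_top [([322.8, 203.1, 15.0, 17.0], 0.68)]
clevis_at_stop [([243.2, 209.8, 124.5, 121.7], 0.77), ([323.1, 202.7, 13.9, 18.7], 0.71)]
grease_tin [([340.2, 243.9, 33.3, 30.9], 0.78)]
plug_gauge []
setting_block [([159.1, 274.4, 24.1, 23.6], 0.48)]
top {'intrinsics': [[459.4691, 0.0, 273.526], [0.0, 459.4691, 209.0909], [0.0, 0.0, 1.0]], 'k1': -0.0394, 'rvec': [2.1626, -2.1106, 0.222], 'tvec': [0.1968, 0.5308, 0.9613]}
jig [([242.4, 195.8, 58.4, 102.7], 0.85)]
leaf [([237.9, 179.0, 24.0, 57.0], 0.73)]
pin [([343.2, 239.2, 48.5, 24.3], 0.97), ([320.9, 236.5, 10.4, 15.6], 0.6)]
vblock [([336.4, 240.3, 15.5, 30.6], 0.56)]
pin_tip [([345.9, 238.6, 54.9, 26.6], 0.7)]
button_top [([321.1, 235.6, 6.5, 16.0], 0.69)]
clevis_at_stop [([240.7, 195.6, 60.4, 110.9], 0.93)]
grease_tin [([277.4, 278.1, 33.1, 28.0], 0.67), ([159.6, 175.1, 17.3, 14.0], 0.25)]
plug_gauge [([130.6, 250.0, 52.2, 34.4], 0.79), ([342.8, 237.6, 54.4, 25.5], 0.49)]
setting_block [([160.1, 175.9, 22.1, 16.7], 0.71)]
```

Run:
```python
import cv2,numpy as np
s=cv2.imread("pics/side0.png");t=cv2.imread("pics/top0.png")
a=cv2.resize(s[120:310,130:400],None,fx=2.9,fy=2.9,interpolation=cv2.INTER_CUBIC)
b=cv2.resize(t[120:310,120:390],None,fx=2.9,fy=2.9,interpolation=cv2.INTER_CUBIC)
cv2.imwrite("pics/s1.png",a);cv2.imwrite("pics/t1.png",b)
```

```text
(no output)
```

View pics/s1.png

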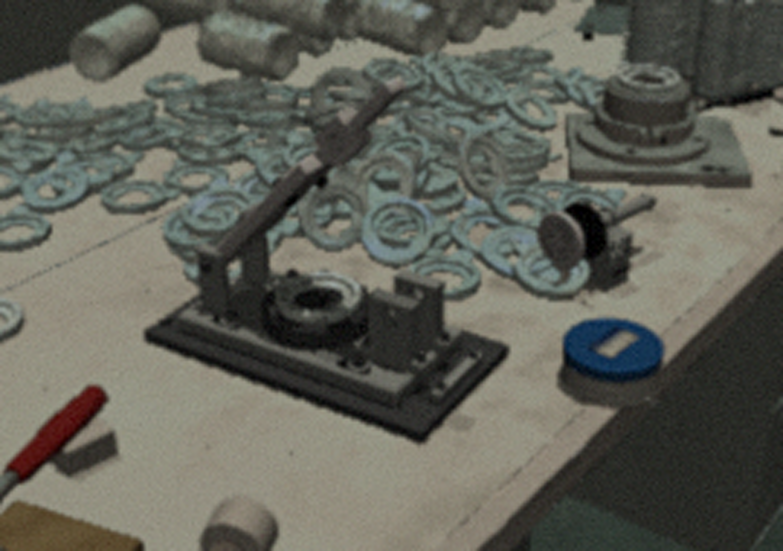

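View pics/t1.png

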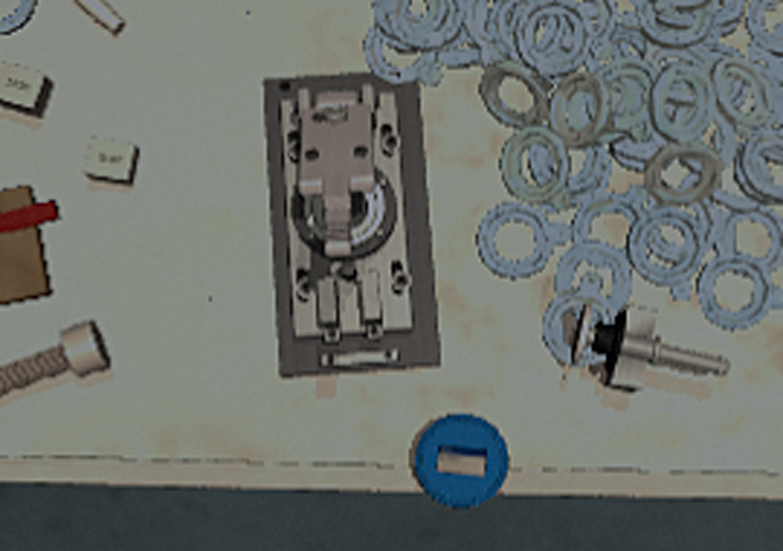

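The side view shows the jig with its leaf up (clevis near crop 405,320), the pin in the V-block with its button towards the left (560,240), and the blue tin. In the top view the plate corners are near crop (265,78), (415,84), (440,366) and (281,376). The lugs are at about (328,305) and (370,305), and the pin runs from (580,333) to (728,368).

```bash
cat > h.py <<'E'
import numpy as np,cv2
from station import r
from scipy.optimize import least_squares
C={}
for n in("side","top"):
    c=r.camera_info(n); C[n]=(np.array(c["intrinsics"]),float(c["k1"]),cv2.Rodrigues(np.array(c["rvec"]))[0],np.array(c["tvec"]),np.array(c["rvec"]))
def proj(n,P):
    K,k,R,t,rv=C[n]
    return cv2.projectPoints(np.atleast_2d(P).astype(float),rv,t,K,np.array([k,0,0,0.]))[0][:,0]
def onz(n,uv,z):
    K,k,R,t,_=C[n]
    q=cv2.undistortPoints(np.array(uv,float).reshape(-1,1,2),K,np.array([k,0,0,0.]))[:,0]
    d=np.c_[q,np.ones(len(q))]@R; o=-R.T@t
    return o+d*((z-o[2])/d[:,2])[:,None]
E
cat > m.py <<'E'
from h import *
def T(p): return np.array(p)/2.9+120
def S(p): return np.array(p)/2.9+[130,120]
plt=onz("top",T([(265,78),(415,84),(440,366),(281,376)]),.010); print("plate",plt.round(4))
def corners(p,pts):
    c,s=np.cos(p[2]),np.sin(p[2]); pts=np.array(pts,float)
    return np.c_[p[0]+c*pts[:,0]-s*pts[:,1],p[1]+s*pts[:,0]+c*pts[:,1],pts[:,2]]
mt=[(.12,.062,.01),(.12,-.062,.01),(-.12,-.062,.01),(-.12,.062,.01)]
ot=T([(265,78),(415,84),(440,366),(281,376)])
ms=[(.12,.062,.01),(-.12,.062,.01),(-.12,-.062,.01)]
os_=S([(147,335),(423,432),(508,348)])
f=lambda p:np.r_[(proj("top",corners(p,mt))-ot).ravel(),(proj("side",corners(p,ms))-os_).ravel()]
q=least_squares(f,[.6,0,0]); print("jig",q.x.round(4),f(q.x).round(1))
c=corners(q.x,[(-.087,.022,.062)]);print("clevis_at_stop",c.round(4))
# lug tops z=.074
print("lug tops top:",onz("top",T([(318,275),(340,272),(383,270),(360,272),(322,316),(382,316)]),.074).round(4))
# pin via two views: P, yaw
tip_t,but_t=T((727,368)),T((581,333))
print("pin top z44",onz("top",[tip_t,but_t],.044).round(4)); print("pin side", onz("side",S([(652,200),(561,240)]),.044).round(4))
print("tin",onz("top",T([(460,461)]),.031).round(4))
print("vblock",onz("top",T([(635,350)]),.045).round(4))
E
python3 m.py
```

```text
plate [[0.6756 0.3565 0.01  ]
 [0.6741 0.2362 0.01  ]
 [0.4479 0.211  0.01  ]
 [0.4371 0.3331 0.01  ]]
jig [0.5594 0.2853 0.0919] [-0.7  1.   0.8 -4.3 -0.7  1.  -1.4  1.3 -0.6 -2.   0.4  0.4  1.8 -1.2]
clevis_at_stop [[0.4707 0.2992 0.062 ]]
lug tops top: [[0.5058 0.303  0.074 ]
 [0.5084 0.2871 0.074 ]
 [0.5108 0.2557 0.074 ]
 [0.5088 0.2725 0.074 ]
 [0.4756 0.299  0.074 ]
 [0.4768 0.2554 0.074 ]]
pin top z44 [[ 0.4481 -0.004   0.044 ]
 [ 0.4719  0.1063  0.044 ]]
pin side [[ 0.4462 -0.0021  0.044 ]
 [ 0.4701  0.1076  0.044 ]]
tin [[0.375  0.1949 0.031 ]]
vblock [[0.4599 0.0657 0.045 ]]
```

Run:
```python
import cv2,numpy as np
s=cv2.imread("pics/side0.png");t=cv2.imread("pics/top0.png")
g=lambda a:cv2.convertScaleAbs(a,alpha=1.7,beta=10)
a=cv2.resize(g(s[140:275,178:310]),None,fx=4.4,fy=4.4,interpolation=cv2.INTER_CUBIC)
b=cv2.resize(g(t[142:254,208:276]),None,fx=5.3,fy=5.3,interpolation=cv2.INTER_CUBIC)
cv2.imwrite("pics/s2.png",a);cv2.imwrite("pics/t2.png",b)
```

```text
(no output)
```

View pics/s2.png

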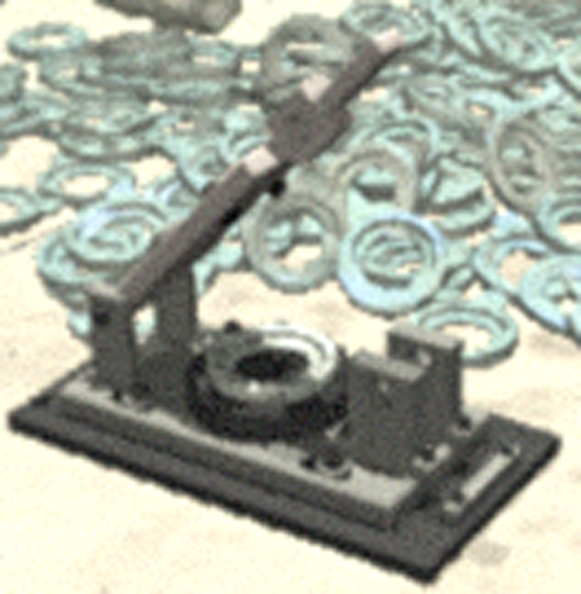

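View pics/t2.png

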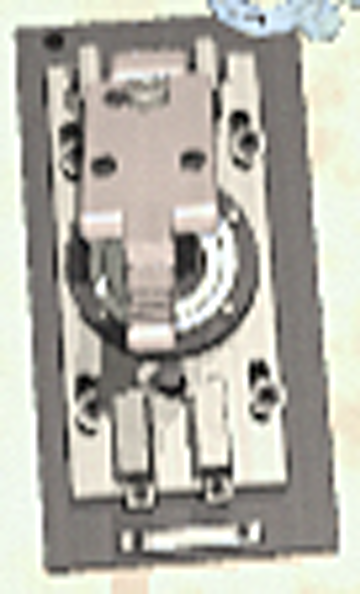

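The side crop shows the tab end at (387,42), the left lug top from (350,355) to (410,378), and the plate corners at (10,412), (430,570) and (560,437). In the top crop the tab end is at (152,338), the left lug top spans 113–154 × 391–473, and the plate corners are at (15,28), (338,546) and (47,572).

```bash
cat > m2.py <<'E'
from h import *
T=lambda p:np.array(p,float)/5.3+[208,142]
S=lambda p:np.array(p,float)/4.4+[178,140]
def W(p,pts):
    c,s=np.cos(p[2]),np.sin(p[2]); pts=np.array(pts,float)
    return np.c_[p[0]+c*pts[:,0]-s*pts[:,1],p[1]+s*pts[:,0]+c*pts[:,1],pts[:,2]]
mt=[(.12,.062,.01),(-.12,-.062,.01),(-.12,.062,.01)]; ot=T([(15,28),(338,546),(47,572)])
ms=[(.12,.062,.01),(-.12,.062,.01),(-.12,-.062,.01)]; os_=S([(10,412),(430,570),(560,437)])
L=lambda dx,dy,sx,y:(-.087+dx+sx*.017,dy+y,.074)
lt=[(1,.022),(1,.010),(-1,.010),(-1,.022),(1,-.010),(1,-.022),(-1,-.022),(-1,-.010)]
olt=T([(113,391),(154,390),(152,473),(117,475),(193,388),(228,384),(231,466),(195,470)])
ls=[(1,.022),(-1,.022),(-1,.010),(-1,-.022)]; ols=S([(350,355),(409,379),(427,370),(462,343)])
def f(p):
    dx,dy,th=p[3:6]
    a=[proj("top",W(p,mt))-ot,proj("side",W(p,ms))-os_,proj("top",W(p,[L(dx,dy,*q) for q in lt]))-olt,proj("side",W(p,[L(dx,dy,*q) for q in ls]))-ols]
    tip=W(p,[(-.087+dx+.15-.212*np.cos(th),dy,.062+.212*np.sin(th))])
    a+=[proj("top",tip)-T([(152,338)]),proj("side",tip)-S([(387,42)])]
    return np.vstack(a).ravel()
q=least_squares(f,[.56,.285,.09,.015,0,.7],loss="soft_l1"); p=q.x
if __name__=="__main__":
    print(p.round(4)); print(f(p).reshape(-1,2).round(1).tolist())
    dx,dy,th=p[3:]
    print("mouth",W(p,[(-.087+dx,.022+dy,.062)]).round(4),"cas",W(p,[(-.087,.022,.062)]).round(4))
    for t in (th,.5,.35,.2,.1,.05,0): print(round(t,3),"tab r=.2",W(p,[(-.087+dx+.15-.2*np.cos(t),dy,.062+.2*np.sin(t))]).round(4))
E
python3 m2.py
```

```text
[0.5618 0.2846 0.0966 0.0145 0.0025 0.8371]
[[-0.1, -0.3], [-0.2, 1.0], [-0.7, 0.1], [-0.8, -0.5], [0.0, -0.9], [0.9, -1.1], [0.0, -0.2], [-2.1, -0.4], [-0.7, -0.2], [0.2, -0.2], [0.0, -0.7], [-1.0, -0.3], [-0.5, 0.0], [0.6, -0.3], [-0.2, 0.7], [1.4, -0.0], [0.5, -0.7], [0.9, -1.5], [-0.3, 0.3], [1.0, -2.1]]
mouth [[0.4873 0.302  0.062 ]] cas [[0.4731 0.2981 0.062 ]]
0.837 tab r=.2 [[0.5054 0.2817 0.2105]]
0.5 tab r=.2 [[0.464  0.2777 0.1579]]
0.35 tab r=.2 [[0.4517 0.2765 0.1306]]
0.2 tab r=.2 [[0.4436 0.2757 0.1017]]
0.1 tab r=.2 [[0.4406 0.2754 0.082 ]]
0.05 tab r=.2 [[0.4399 0.2753 0.072 ]]
0 tab r=.2 [[0.4396 0.2753 0.062 ]]
```

Request:
move_arm([
  [4.8, -3.2, -0.6],
  [4.8, -3.2, -0.6],
  [4.8, -3.2, -0.6],
  [4.8, -3.2, -0.6],
  [4.8, -3.2, -0.6],
], fingers=[1, 1, 1, 1, 1], spin=[0, 0, 0, 0, 0])

```text
t: 1.72
position: [0.3535, -0.4163, 0.2606]
tcp_rot: [3.138, 0.003, 0.234]
contact_force: [-0.3, -0.0, 0.2]
finger_gap: -0.001
```

Request:
move_arm([
  [4.8, -3.2, -0.6],
  [4.8, -3.2, -0.6],
  [4.8, -3.2, -0.6],
  [4.8, -3.2, -0.6],
  [4.8, -3.2, -0.6],
], fingers=[1, 1, 1, 1, 1], spin=[0, 0, 0, 0, 0])

```text
t: 2.35
position: [0.556, -0.1982, 0.2922]
tcp_rot: [3.134, -0.0, 0.233]
contact_force: [0.8, -1.1, 0.4]
finger_gap: -0.0
```

Request:
move_arm([
  [0.5, -5.0, 0],
  [0.1, -4.8, 0.2],
  [0.1, -4.8, 0.2],
  [0.1, -4.8, 0.2],
  [0.1, -4.8, 0.2],
], fingers=[1, 1, 1, 1, 1], spin=[0.136, 0, 0, 0, 0])

```text
t: 2.98
position: [0.5384, 0.0523, 0.283]
tcp_rot: [3.135, -0.007, 0.095]
contact_force: [0.5, 0.2, 0.6]
finger_gap: -0.003
```

Request:
move_arm([
  [0.1, -4.8, 0.2],
  [0.1, -4.8, 0.2],
  [0.1, -4.8, 0.2],
  [0.1, -4.8, 0.2],
  [0.1, -4.0, 0.2],
], fingers=[1, 1, 1, 1, 1], spin=[0, 0, 0, 0, 0])

```text
t: 3.6
position: [0.5206, 0.292, 0.2723]
tcp_rot: [3.135, -0.01, 0.095]
contact_force: [0.5, -0.6, -0.2]
finger_gap: 0.0
```

Request:
move_arm([
  [-0.4, 0.9, 1.0],
  [0, 0, 1.5],
  [0, 0, 1.2],
  [0, 0, 0.8],
  [0, 0, 0.5],
], fingers=[1, 1, 1, 1, 1], spin=[0, 0, 0, 0, 0])

```text
t: 4.22
position: [0.5175, 0.2835, 0.219]
tcp_rot: [3.136, -0.01, 0.097]
contact_force: [-0.1, 0.4, -0.0]
finger_gap: 0.001
```

Request:
move_arm([
  [-0.2, 0, 0.6],
  [-0.6, 0, 0.7],
  [-0.8, 0, 0.9],
  [-0.8, 0, 1.0],
  [-0.8, 0, 1.1],
], fingers=[1, 1, 1, 1, 1], spin=[0, 0, 0, 0, 0])

```text
t: 4.85
position: [0.4855, 0.2801, 0.1745]
tcp_rot: [3.138, -0.014, 0.096]
contact_force: [0.1, -0.4, 0.0]
finger_gap: 0.002
```

Run:
```python
from h import *
s=r.get_image("side");t=r.get_image("top")
g=lambda a:cv2.convertScaleAbs(a,alpha=1.6,beta=10)
a=cv2.resize(g(s[90:270,170:320]),None,fx=2.8,fy=2.8,interpolation=cv2.INTER_CUBIC)
b=cv2.resize(g(t[120:260,195:290]),None,fx=3.6,fy=3.6,interpolation=cv2.INTER_CUBIC)
h=504; im=np.hstack([a[:h],b[:h]]); print(im.shape); cv2.imwrite("pics/c3.png",im[:,:,::-1])
```

```text
(504, 762, 3)
```

View pics/c3.png

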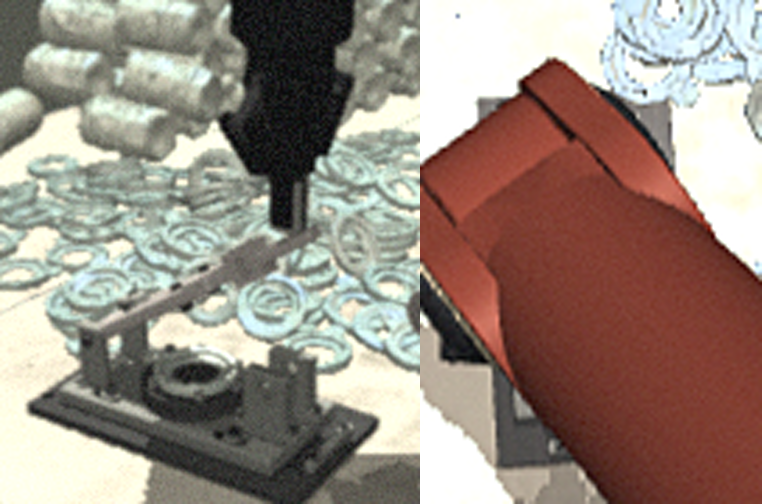

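The finger rests on the tab and the leaf is coming down with it, at (300,235) in the left half. I'll continue along the arc.

Request:
move_arm([
  [-0.8, 0, 0.9],
  [-0.8, 0, 1.0],
  [-0.6, 0, 1.0],
  [-0.5, 0, 1.1],
  [-0.4, 0, 1.2],
], fingers=[1, 1, 1, 1, 1], spin=[0, 0, 0, 0, 0])

```text
t: 5.58
position: [0.4532, 0.2769, 0.1188]
tcp_rot: [3.138, -0.014, 0.097]
contact_force: [1.1, 1.0, 0.9]
finger_gap: 0.004
```

Request:
move_arm([
  [-0.3, 0, 1.0],
  [-0.2, 0, 1.0],
  [-0.2, 0, 0.8],
  [0, 0, 0.6],
  [0, 0, 0.4],
], fingers=[1, 1, 1, 1, 1], spin=[0, 0, 0, 0, 0])

```text
t: 6.2
position: [0.4452, 0.2759, 0.077]
tcp_rot: [3.137, -0.011, 0.097]
contact_force: [-0.7, -0.4, 0.7]
finger_gap: 0.0
```

Request:
move_arm([
  [0, 0, 0.3],
  [0, 0, 0.3],
  [0, 0, 0.2],
  [0, 0, 0.2],
], fingers=[1, 1, 1, 1], spin=[0, 0, 0, 0])

```text
t: 6.7
position: [0.4453, 0.2759, 0.0666]
tcp_rot: [3.137, -0.011, 0.097]
contact_force: [-0.5, -0.3, 0.8]
finger_gap: -0.001
```

Request:
move_arm([
  [0, 0, 0.2],
  [0, 0, 0.2],
], fingers=[1, 1], spin=[0, 0])

```text
t: 6.95
position: [0.4441, 0.276, 0.0632]
tcp_rot: [3.137, -0.009, 0.098]
contact_force: [-3.3, -1.0, 10.3]
finger_gap: 0.003
```

Request:
move_arm([
  [0, 0, 0.1],
  [0, 0, 0.1],
], fingers=[1, 1], spin=[0, 0])

```text
t: 7.2
position: [0.4441, 0.2762, 0.0633]
tcp_rot: [3.137, -0.01, 0.098]
contact_force: [-2.3, -1.7, 9.2]
finger_gap: 0.002
```

Request:
move_arm([
  [0, 0, -2],
  [0, 0, -5],
  [0, 0, -5],
  [2, 3, -3],
  [3, 5, 0],
], fingers=[1, 0, 0, 0, 0], spin=[0, 0, 0, 0, 0])

```text
t: 7.82
position: [0.5006, 0.2067, 0.2194]
tcp_rot: [3.141, -0.014, 0.11]
contact_force: [0.8, -0.1, -0.0]
finger_gap: 0.847
```

Run:
```python
import cv2,numpy as np
from station import r
s=cv2.imread("pics/side0.png");t=cv2.imread("pics/top0.png")
n=r.get_image("side")[:,:,::-1]; cv2.imwrite("pics/side1.png",n)
g=lambda a,f,w,h:cv2.resize(cv2.convertScaleAbs(a,alpha=1.7,beta=10),(w,h),interpolation=cv2.INTER_CUBIC)
a=g(s[175:225,308:368],6,360,300); b=g(t[213:263,310:380],6,420,300)
c=g(n[140:240,175:310],0,405,300)
im=np.vstack([np.hstack([a,b]),np.hstack([c,np.zeros((300,375,3),np.uint8)])]); cv2.imwrite("pics/p4.png",im)
```

```text
(no output)
```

View pics/p4.png

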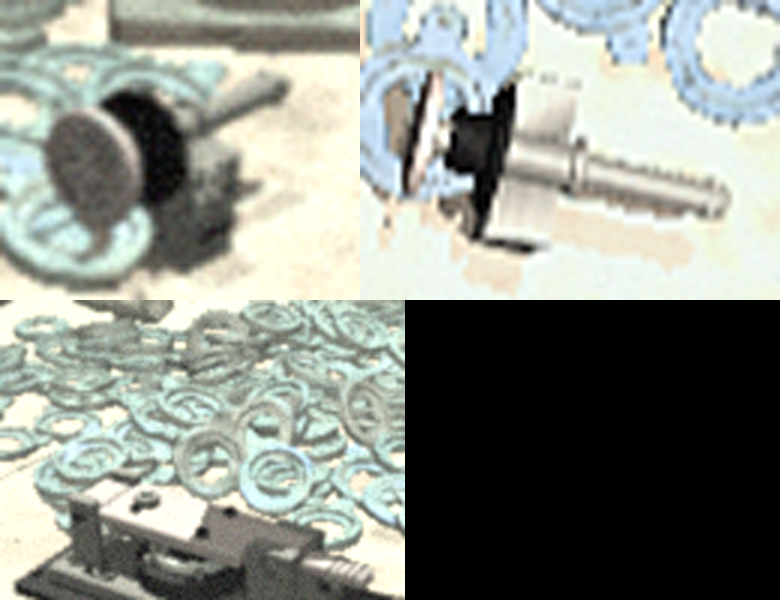

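```bash
cat > m3.py <<'E'
from h import *
T=lambda p:np.array(p,float)/6+[310-60,213]
S=lambda p:np.array(p,float)/6+[308,175]
def P(p,pts):
    c,s=np.cos(p[2]),np.sin(p[2])
    return np.array([(p[0]+c*x-s*y,p[1]+s*x+c*y,.044+z) for x,y,z in pts])
mt=[(0,-.0545,0),(0,.062,0),(.024,.0325,0),(-.024,.0325,0),(.011,.002,0)]; ot=T([(728,199),(422,132),(514,84),(480,240),(582,142)])
ms=[(0,-.0545,0),(0,.062,0)]; os_=S([(282,90),(93,170)])
f=lambda p:np.vstack([proj("top",P(p,mt))-ot,proj("side",P(p,ms))-os_]).ravel()
q=least_squares(f,[.46,.05,-.2],loss="soft_l1"); p=q.x
if __name__=="__main__":
    print(p.round(4),f(p).reshape(-1,2).round(1).tolist())
    for n,y in (("grip mid 30..62",.046),("button",.062),("flange mid",.0325)): print(n,P(p,[(0,y,0)]).round(4))
E
python3 m3.py
```

```text
[ 0.4584  0.0474 -0.1951] [[0.3, 0.9], [-0.9, 0.5], [-0.9, 0.8], [0.6, -3.9], [0.3, -0.1], [-0.0, -1.8], [-0.3, -0.5]]
grip mid 30..62 [[0.4673 0.0925 0.044 ]]
button [[0.4704 0.1082 0.044 ]]
flange mid [[0.4647 0.0793 0.044 ]]
```

Request:
move_arm([
  [-1.5, 3.7, 1],
  [-0.9, 3.9, 2],
  [-0.35, 3.9, 2],
  [0, 0, 2],
], fingers=[0.2, 0.2, 0.2, 0.2], spin=[0.153, 0.153, 0, 0])

```text
t: 8.38
position: [0.4759, 0.0736, 0.148]
tcp_rot: [3.139, -0.028, -0.231]
contact_force: [0.9, 0.6, 0.3]
finger_gap: 0.8
```

Request:
move_arm([
  [0, 0, 0],
  [-0.9, -1.2, 0],
  [-0.3, -0.3, 0],
], fingers=[0.3, 0.3, 0.3], spin=[0, -0.036, 0])

```text
t: 8.75
position: [0.4671, 0.0925, 0.1475]
tcp_rot: [3.138, -0.027, -0.192]
contact_force: [-0.4, 0.2, -0.2]
finger_gap: 0.702
```

Request:
move_arm([
  [0, 0, 0],
], fingers=[0.3], spin=[0])

```text
t: 8.88
position: [0.4672, 0.0938, 0.1481]
tcp_rot: [3.139, -0.028, -0.19]
contact_force: [-0.5, -1.4, -0.6]
finger_gap: 0.699
```

Request:
move_arm([
  [-0.1, 0.1, 2.5],
  [-0.1, 0, 2.5],
  [-0.1, 0, 2.2],
  [0, 0, 1.2],
  [0, 0, 0.6],
], fingers=[0.3, 0.3, 0.3, 0.3, 0.3], spin=[0, 0, 0, 0, 0])

```text
t: 9.5
position: [0.4707, 0.0951, 0.0586]
tcp_rot: [-3.14, -0.037, -0.187]
contact_force: [-0.2, -0.4, 0.8]
finger_gap: 0.698
```

Request:
move_arm([
  [0, 0, 0],
], fingers=[0.3], spin=[0])

```text
t: 9.62
position: [0.4709, 0.0952, 0.0587]
tcp_rot: [-3.14, -0.038, -0.187]
contact_force: [0.2, 0.2, 0.4]
finger_gap: 0.697
```

Request:
move_arm([
  [-0.3, 0.3, 0.25],
  [0, 0, 0],
  [0, 0, 0],
], fingers=[0.3, 0.3, 0.6], spin=[0.008, 0, 0], grip_force=40)

```text
t: 10.0
position: [0.4682, 0.0927, 0.0573]
tcp_rot: [-3.139, -0.04, -0.196]
contact_force: [1.1, 0.5, -0.3]
finger_gap: 0.5
```

Request:
move_arm([
  [0, 0, 0],
  [0, 0, 0],
  [0, 0, 0],
], fingers=[1, 1, 1], spin=[0, 0, 0])

```text
t: 10.38
position: [0.4684, 0.0934, 0.0579]
tcp_rot: [-3.138, -0.041, -0.195]
contact_force: [-0.1, 0.5, -0.4]
finger_gap: 0.296
```

Request:
move_arm([
  [0, 0, -0.5],
  [0, 0, -2],
  [0, 0, -3],
  [0, 0, -3],
  [0, 0, -2.5],
], fingers=[1, 1, 1, 1, 1], spin=[0, 0, 0, 0, 0], grip_force=60)

```text
t: 11.0
position: [0.4614, 0.0921, 0.1686]
tcp_rot: [3.141, -0.033, -0.196]
contact_force: [-0.2, -0.0, -1.5]
finger_gap: 0.29
```

Run:
```python
from h import *
s=r.get_image("side");t=r.get_image("top")
g=lambda a,w,h:cv2.resize(cv2.convertScaleAbs(a,alpha=1.7,beta=10),(w,h),interpolation=cv2.INTER_CUBIC)
a=g(s[110:230,270:400],433,400)
b=g(t[180:280,290:380],360,400)
cv2.imwrite("pics/c5.png",np.hstack([a,b])[:,:,::-1]); x=r.get_state(); print(x["position"],x["finger_gap"],x["contact_force"])
```

```text
[0.46315627 0.0925978  0.16993725] 0.28357807231860455 [-0.04105398  0.28976692 -0.54373032]
```

View pics/c5.png

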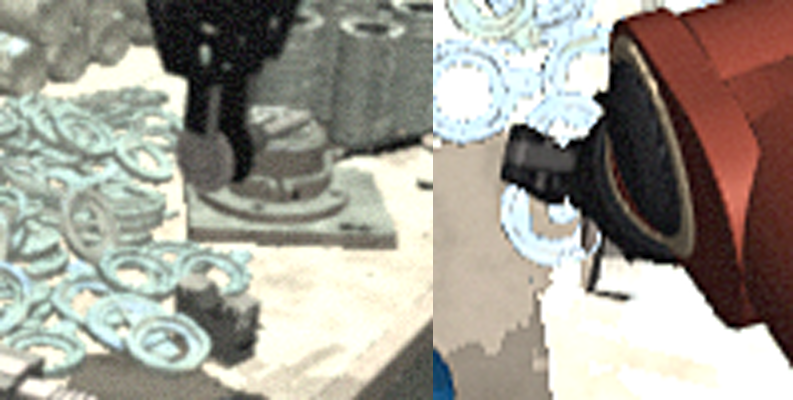

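The pin is gripped between button and flange (left half, 205,160) and the V-block is empty. Next I'll carry the pin over to the left of the clevis.

Request:
move_arm([
  [-0.6, -2.9, 0],
  [-0.2, -4, 0],
  [0.6, -4.5, 0],
  [0.7, -4.5, 0],
  [0.7, -4.5, 0],
], fingers=[1, 1, 1, 1, 1], spin=[-0.147, -0.147, 0, 0, 0])

```text
t: 11.72
position: [0.4679, 0.2958, 0.1625]
tcp_rot: [3.124, -0.029, 0.095]
contact_force: [0.7, -0.3, -0.9]
finger_gap: 0.288
```

Request:
move_arm([
  [0.7, -4.5, 0],
  [0.6, -4.0, 0],
  [0.3, -2.5, 0],
  [0, 0, 0],
  [0, 0, 0],
], fingers=[1, 1, 1, 1, 1], spin=[0, 0, 0, 0, 0])

```text
t: 12.35
position: [0.4691, 0.4104, 0.1519]
tcp_rot: [3.116, -0.018, 0.1]
contact_force: [0.4, -1.4, -1.3]
finger_gap: 0.289
```

Request:
move_arm([
  [0, 5, 0],
  [0, 5, 0],
  [0, 5, 0],
  [0, 0, 0],
], fingers=[1, 1, 1, 1], spin=[0, 0, 0, 0])

```text
t: 12.85
position: [0.4843, 0.2485, 0.154]
tcp_rot: [3.11, -0.015, 0.092]
contact_force: [-0.1, 0.4, -1.3]
finger_gap: 0.29
```

Request:
move_arm([
  [0, -2, 0],
  [0, -2, 0],
  [0, -2, 0],
  [0, -2, 0],
  [0, -2, 0],
], fingers=[1, 1, 1, 1, 1], spin=[0, 0, 0, 0, 0])

```text
t: 13.48
position: [0.4728, 0.3577, 0.1506]
tcp_rot: [3.113, -0.015, 0.095]
contact_force: [-0.3, 0.8, -1.7]
finger_gap: 0.284
```

```bash
cat > tip.py <<'E'
from h import *
from scipy.spatial.transform import Rotation as Ro
import sys
x=r.get_state(); R=Ro.from_euler("xyz",x["tcp_rot"]).as_matrix(); p=np.array(x["position"])
tip=p+R@[-.0009,.098,.0139]
m=np.array([.4873,.302,.062]); u=np.array([np.sin(.0966),-np.cos(.0966),0]); a=np.array([np.cos(.0966),np.sin(.0966),0])
print("tip",tip.round(4),"rel mouth: depth %.1f lat(x) %.1f z %.1f mm"%tuple(1e3*v for v in((tip-m)@u,(tip-m)@a,(tip-m)[2])))
goal=m-u*float(sys.argv[1] if len(sys.argv)>1 else .015)
print("dp cm to goal",(100*R.T@(goal-tip)).round(2),"rot",np.round(x["tcp_rot"],4),"pin dir z",R[2,1].round(4),"pin yaw err",(np.arctan2(R[0,1],-R[1,1])-.0966).round(4),"F",np.round(x["contact_force"],1),"t",x["t"])
E
python3 tip.py 0.03
```

```text
tip [0.4814 0.2597 0.1395] rel mouth: depth 41.5 lat(x) -9.9 z 77.5 mm
dp cm to goal [ 0.87 -7.37  7.56] rot [ 3.1132 -0.0151  0.0955] pin dir z 0.0284 pin yaw err -0.0016 F [-0.3  0.8 -1.7] t 13.475
```

Request:
move_arm([
  [0.3, -2.5, 0],
  [0.3, -2.5, 0],
  [0.2, -1.5, 0],
  [0, 0, 0],
], fingers=[1, 1, 1, 1], spin=[0, 0, 0, 0])

```text
t: 13.98
position: [0.4712, 0.4319, 0.1477]
tcp_rot: [3.115, -0.013, 0.103]
contact_force: [0.6, 0.2, -1.4]
finger_gap: 0.288
```

Request:
move_arm([
  [0, 0, 1.5],
  [0, 0, 2],
  [0, 0, 1.5],
  [0, 0, 0.7],
  [0, 0, 0],
], fingers=[1, 1, 1, 1, 1], spin=[0, 0, 0, 0, 0])

```text
t: 14.6
position: [0.4734, 0.4244, 0.0864]
tcp_rot: [3.108, -0.012, 0.097]
contact_force: [-0.9, -0.2, -1.0]
finger_gap: 0.291
```

```bash
python3 tip.py 0.02
```

```text
tip [0.4821 0.3264 0.0757] rel mouth: depth -24.8 lat(x) -2.8 z 13.7 mm
dp cm to goal [0.26 0.43 1.39] rot [ 3.1083 -0.0117  0.097 ] pin dir z 0.0333 pin yaw err -0.0 F [-0.9 -0.2 -1. ] t 14.6
```

Request:
move_arm([
  [0, 0, 0],
  [0, 0, 0],
  [0, 0, 0],
  [0, 0, 0],
  [0, 0, 0],
], fingers=[1, 1, 1, 1, 1], spin=[0, 0, 0, 0, 0])

```text
t: 15.22
position: [0.4744, 0.4256, 0.0886]
tcp_rot: [3.111, -0.015, 0.097]
contact_force: [0.4, -0.1, -0.3]
finger_gap: 0.28
```

Request:
move_arm([
  [0, 0, -5],
  [0, 0, -5],
  [0, 0, 0],
], fingers=[1, 1, 1], spin=[0, 0, 0])

```text
t: 15.6
position: [0.4723, 0.4285, 0.1905]
tcp_rot: [3.11, -0.014, 0.097]
contact_force: [-0.1, -1.1, -1.2]
finger_gap: 0.283
```

Request:
move_arm([
  [0, 0, 1],
  [0, 0, 1],
  [0, 0, 1],
  [0, 0, 1],
  [0, 0, 1],
], fingers=[1, 1, 1, 1, 1], spin=[0, 0, 0, 0, 0])

```text
t: 16.23
position: [0.4708, 0.4241, 0.132]
tcp_rot: [3.104, -0.006, 0.097]
contact_force: [0.2, -0.2, -1.7]
finger_gap: 0.291
```

Request:
move_arm([
  [5, 0, 0],
  [5, 0, 0],
  [0, 0, 0],
], fingers=[1, 1, 1], spin=[0, 0, 0])

```text
t: 16.6
position: [0.5693, 0.4325, 0.1267]
tcp_rot: [3.098, 0.002, 0.1]
contact_force: [-0.1, -0.6, -0.7]
finger_gap: 0.288
```

Request:
move_arm([
  [-2, 0, 0],
  [-2, 0, 0],
  [-2, 0, 0],
  [-2, 0, 0],
  [-2, 0, 0],
], fingers=[1, 1, 1, 1, 1], spin=[0, 0, 0, 0, 0])

```text
t: 17.23
position: [0.4639, 0.4218, 0.1231]
tcp_rot: [3.098, 0.007, 0.1]
contact_force: [0.2, 0.6, -1.2]
finger_gap: 0.283
```

Request:
move_arm([
  [0, 0, -1],
  [0, 0, -1],
  [0, 0, -1],
  [0, 0, -1],
  [0, 0, -1],
], fingers=[1, 1, 1, 1, 1], spin=[0, 0, 0, 0, 0])

```text
t: 17.85
position: [0.4641, 0.4246, 0.1764]
tcp_rot: [3.098, 0.007, 0.1]
contact_force: [-0.1, -0.3, -1.2]
finger_gap: 0.287
```

Request:
move_arm([
  [0, 0, 5],
  [0, 0, 0],
], fingers=[1, 1], spin=[0, 0])

```text
t: 18.1
position: [0.4659, 0.4234, 0.1284]
tcp_rot: [3.101, 0.003, 0.099]
contact_force: [0.1, -0.5, -1.5]
finger_gap: 0.284
```

Request:
move_arm([
  [0, -1, 0],
  [0, -1, 0],
  [0, -1, 0],
  [0, -1, 0],
  [0, -1, 0],
], fingers=[1, 1, 1, 1, 1], spin=[0, 0, 0, 0, 0])

```text
t: 18.73
position: [0.4629, 0.4801, 0.1327]
tcp_rot: [3.109, -0.005, 0.1]
contact_force: [0.8, 0.4, -2.0]
finger_gap: 0.288
```

Request:
move_arm([
  [0, 5, 0],
  [0, 0, 0],
], fingers=[1, 1], spin=[0, 0])

```text
t: 18.98
position: [0.4673, 0.4314, 0.1339]
tcp_rot: [3.109, -0.005, 0.103]
contact_force: [0.5, 0.1, -0.9]
finger_gap: 0.29
```

Request:
move_arm([
  [0, -1, 0],
  [0, -1, 0],
  [0, -1, 0],
  [0, -1, 0],
  [0, -1, 0],
], fingers=[1, 1, 1, 1, 1], spin=[0, 0, 0, 0, 0])

```text
t: 19.6
position: [0.4604, 0.4881, 0.1323]
tcp_rot: [3.112, -0.005, 0.106]
contact_force: [0.6, 0.5, -1.0]
finger_gap: 0.291
```

Request:
move_arm([
  [0, 5, 0],
  [0, 0, 0],
], fingers=[1, 1], spin=[0, 0])

```text
t: 19.85
position: [0.4649, 0.4396, 0.1329]
tcp_rot: [3.112, -0.004, 0.109]
contact_force: [0.0, 0.1, -1.5]
finger_gap: 0.29
```

Request:
move_arm([
  [0, -1, 0],
  [0, -1, 0],
  [0, -1, 0],
  [0, -1, 0],
  [0, -1, 0],
], fingers=[1, 1, 1, 1, 1], spin=[0, 0, 0, 0, 0])

```text
t: 20.48
position: [0.4576, 0.4963, 0.1315]
tcp_rot: [3.115, -0.004, 0.112]
contact_force: [0.4, 0.2, -1.7]
finger_gap: 0.284
```

Request:
move_arm([
  [0, 5, 0],
  [0, 0, 0],
], fingers=[1, 1], spin=[0, 0])

```text
t: 20.72
position: [0.4625, 0.4478, 0.132]
tcp_rot: [3.115, -0.004, 0.115]
contact_force: [-0.0, 0.4, -1.4]
finger_gap: 0.287
```

Request:
move_arm([
  [0, -1.2, 0],
  [0, -1.2, 0],
  [0, -1.2, 0],
  [0, -1.2, 0],
  [0, 5, 0],
], fingers=[1, 1, 1, 1, 1], spin=[0, 0, 0, 0, 0.01])

```text
t: 21.35
position: [0.4572, 0.4599, 0.1316]
tcp_rot: [3.126, -0.003, 0.117]
contact_force: [0.0, -0.6, -1.9]
finger_gap: 0.284
```

Request:
move_arm([
  [0, -1.2, 0],
  [0, -1.2, 0],
  [0, -1.2, 0],
  [0, -1.2, 0],
  [0, 5, 0],
], fingers=[1, 1, 1, 1, 1], spin=[0, 0, 0, 0, 0.01])

```text
t: 21.98
position: [0.4553, 0.4638, 0.1305]
tcp_rot: [3.127, -0.002, 0.112]
contact_force: [0.7, -0.8, -1.3]
finger_gap: 0.287
```

Request:
move_arm([
  [0, -1.2, 0],
  [0, -1.2, 0],
  [0, -1.2, 0],
  [0, -1.2, 0],
  [0, 5, 0],
], fingers=[1, 1, 1, 1, 1], spin=[0, 0, 0, 0, 0.01])

```text
t: 22.6
position: [0.4537, 0.4679, 0.1295]
tcp_rot: [3.127, -0.001, 0.107]
contact_force: [0.6, -0.4, -0.8]
finger_gap: 0.287
```

Request:
move_arm([
  [0, -1.2, 0],
  [0, -1.2, 0],
  [0, -1.2, 0],
  [0, -1.2, 0],
  [0, 5, 0],
], fingers=[1, 1, 1, 1, 1], spin=[0, 0, 0, 0, 0.01])

```text
t: 23.22
position: [0.4519, 0.4719, 0.1286]
tcp_rot: [3.128, -0.001, 0.101]
contact_force: [0.3, -0.2, -2.2]
finger_gap: 0.291
```

```bash
python3 tip.py 0.03
```

```text
tip [0.461  0.3742 0.116 ] rel mouth: depth -74.4 lat(x) -19.2 z 54.0 mm
dp cm to goal [1.9  4.37 5.46] rot [ 3.1282e+00 -9.0000e-04  1.0140e-01] pin dir z 0.0134 pin yaw err 0.0048 F [ 0.3 -0.2 -2.2] t 23.225
```

Request:
move_arm([
  [1.0, 2.5, 2.5],
  [0.9, 1.8, 2.9],
  [0, 0, 0],
  [0, 0, 0],
], fingers=[1, 1, 1, 1], spin=[0, 0.004, 0, 0])

```text
t: 23.72
position: [0.4778, 0.4312, 0.076]
tcp_rot: [3.13, -0.005, 0.097]
contact_force: [-0.7, 0.8, -1.6]
finger_gap: 0.285
```

```bash
python3 tip.py 0.012
python3 - <<'E'
from h import *
s=r.get_image("side")
a=cv2.resize(cv2.convertScaleAbs(s[150:270,200:340],alpha=1.8,beta=10),(700,600),interpolation=cv2.INTER_CUBIC)
cv2.imwrite("pics/c6.png",a[:,:,::-1])
E
```

```text
tip [0.4864 0.3334 0.0633] rel mouth: depth -31.4 lat(x) 2.2 z 1.3 mm
dp cm to goal [-0.22  1.93  0.15] rot [ 3.1295 -0.005   0.0967] pin dir z 0.0121 pin yaw err -0.0 F [-0.7  0.8 -1.6] t 23.725
```

View pics/c6.png

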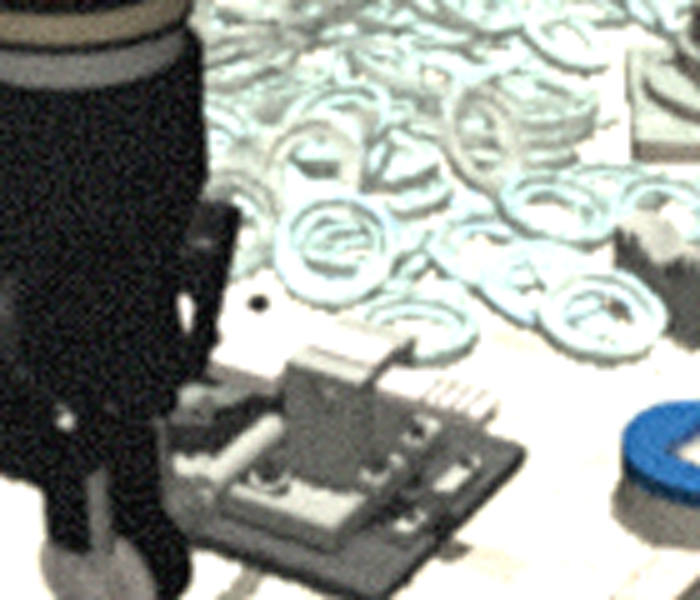

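Run:
```python
from h import *
f=lambda P:((proj("side",P)-[200,150])*5).round(0).tolist()
u=np.array([.0964,-.9953,0]);m=np.array([.4873,.302,.062]);a=np.array([.9953,.0964,0])
print("tip",f([[.4864,.3334,.0633]]),"mouth",f([m]),"lug top corners",f([m+a*s+[0,0,.012] for s in(-.017,.017)]),f([m+a*s+u*.044+[0,0,.012] for s in(-.017,)]),"1mm x",f([m+a*.001]))
print("pin shank y=-10..tip",f([np.array([.4864,.3334,.0633])-u*d for d in(.02,.04)]))
```

```text
tip [[274.0, 428.0]] mouth [[324.0, 395.0]] lug top corners [[362.0, 381.0], [287.0, 357.0]] [[420.0, 332.0]] 1mm x [[322.0, 395.0]]
pin shank y=-10..tip [[244.0, 453.0], [213.0, 479.0]]
```

The nose tip at (275,427) and the hole at (325,392) both match the projections, (274,428) and (324,395). Now I'll approach gently.

Request:
move_arm([
  [-0.2, 1.0, 0.15],
  [0, 0.8, 0],
  [0, 0, 0],
  [0, 0, 0],
], fingers=[1, 1, 1, 1], spin=[0, 0, 0, 0])

```text
t: 24.28
position: [0.4769, 0.4146, 0.0772]
tcp_rot: [3.132, -0.008, 0.1]
contact_force: [0.4, -0.4, -1.4]
finger_gap: 0.286
```

```bash
python3 tip.py 0.001
```

```text
tip [0.4859 0.3168 0.0642] rel mouth: depth -14.9 lat(x) 0.1 z 2.2 mm
dp cm to goal [-0.01  1.39  0.23] rot [ 3.1324 -0.0077  0.0998] pin dir z 0.0092 pin yaw err 0.0031 F [ 0.4 -0.4 -1.4] t 24.275
```

Request:
move_arm([
  [0, 0.4, 0.15],
  [0, 0.3, 0.1],
  [0, 0.2, 0.05],
], fingers=[1, 1, 1], spin=[0.003, 0, 0])

```text
t: 24.65
position: [0.4779, 0.4054, 0.0741]
tcp_rot: [3.133, -0.008, 0.097]
contact_force: [-0.5, 0.2, -1.4]
finger_gap: 0.29
```

```bash
python3 tip.py 0.001
```

```text
tip [0.4866 0.3077 0.0611] rel mouth: depth -5.7 lat(x) -0.1 z -0.9 mm
dp cm to goal [ 0.01  0.48 -0.09] rot [ 3.1329 -0.0079  0.097 ] pin dir z 0.0087 pin yaw err 0.0004 F [-0.5  0.2 -1.4] t 24.65
```

Request:
move_arm([
  [0, 0.3, -0.05],
  [0, 0.2, -0.03],
  [0, 0.2, 0],
], fingers=[1, 1, 1], spin=[0, 0, 0])

```text
t: 25.02
position: [0.4787, 0.3987, 0.075]
tcp_rot: [3.134, -0.009, 0.097]
contact_force: [0.2, 2.0, -1.9]
finger_gap: 0.286
```

```bash
python3 tip.py 0.001
```

```text
tip [0.4875 0.301  0.0618] rel mouth: depth 1.0 lat(x) 0.1 z -0.2 mm
dp cm to goal [-0.01 -0.2  -0.02] rot [ 3.1343 -0.0085  0.0972] pin dir z 0.0073 pin yaw err 0.0005 F [ 0.2  2.  -1.9] t 25.025
```

Request:
move_arm([
  [0, 0.2, 0],
  [0, 0.2, 0],
], fingers=[1, 1], spin=[0, 0])

```text
t: 25.28
position: [0.4791, 0.3972, 0.0754]
tcp_rot: [3.139, -0.01, 0.098]
contact_force: [0.8, 3.0, -1.7]
finger_gap: 0.286
```

```bash
python3 tip.py 0.001
```

```text
tip [0.4879 0.2996 0.0618] rel mouth: depth 2.5 lat(x) 0.4 z -0.2 mm
dp cm to goal [-0.04 -0.35 -0.02] rot [ 3.139  -0.0102  0.0984] pin dir z 0.0026 pin yaw err 0.0018 F [ 0.8  3.  -1.7] t 25.275
```

Request:
move_arm([
  [0.1, 0.2, 0],
  [0.1, 0.25, 0],
  [0, 0.25, 0],
], fingers=[1, 1, 1], spin=[0, 0, 0])

```text
t: 25.65
position: [0.481, 0.3884, 0.0748]
tcp_rot: [3.136, -0.007, 0.098]
contact_force: [-0.2, 0.1, -2.1]
finger_gap: 0.287
```

```bash
python3 tip.py 0.001
```

```text
tip [0.4898 0.2907 0.0614] rel mouth: depth 11.4 lat(x) 1.4 z -0.6 mm
dp cm to goal [-0.14 -1.24 -0.07] rot [ 3.1359 -0.0073  0.0978] pin dir z 0.0057 pin yaw err 0.0012 F [-0.2  0.1 -2.1] t 25.65
```

The nose dropped into the hole, at 11 mm depth with no force. I'll keep going gently.

Request:
move_arm([
  [0, 0.3, 0],
  [0, 0.3, 0],
  [0, 0.3, 0],
], fingers=[1, 1, 1], spin=[0, 0, 0])

```text
t: 26.02
position: [0.4821, 0.3779, 0.0747]
tcp_rot: [3.135, -0.007, 0.097]
contact_force: [-0.2, 1.0, -3.3]
finger_gap: 0.29
```

```bash
python3 tip.py 0.001
```

```text
tip [0.4908 0.2802 0.0614] rel mouth: depth 22.0 lat(x) 1.4 z -0.6 mm
dp cm to goal [-0.14 -2.3  -0.07] rot [ 3.1347 -0.007   0.0972] pin dir z 0.0069 pin yaw err 0.0005 F [-0.2  1.  -3.3] t 26.025
```

Request:
move_arm([
  [0, 0.3, 0.03],
  [0, 0.3, 0.02],
  [0, 0.3, 0],
], fingers=[1, 1, 1], spin=[0, 0, 0])

```text
t: 26.4
position: [0.4832, 0.3679, 0.0744]
tcp_rot: [3.134, -0.007, 0.097]
contact_force: [0.4, -0.2, -1.5]
finger_gap: 0.286
```

```bash
python3 tip.py 0.001
```

```text
tip [0.4919 0.2702 0.0612] rel mouth: depth 32.1 lat(x) 1.5 z -0.8 mm
dp cm to goal [-0.15 -3.31 -0.11] rot [ 3.134  -0.0071  0.097 ] pin dir z 0.0076 pin yaw err 0.0003 F [ 0.4 -0.2 -1.5] t 26.4
```

Request:
move_arm([
  [0, 0.3, 0.01],
  [0, 0.3, 0.01],
  [0, 0.3, 0],
  [0, 0.25, 0],
], fingers=[1, 1, 1, 1], spin=[0, 0, 0, 0])

```text
t: 26.9
position: [0.4845, 0.3555, 0.0743]
tcp_rot: [3.134, -0.007, 0.097]
contact_force: [-0.7, -1.3, -2.7]
finger_gap: 0.284
```

```bash
python3 tip.py 0.001
```

```text
tip [0.4931 0.2578 0.0612] rel mouth: depth 44.6 lat(x) 1.5 z -0.8 mm
dp cm to goal [-0.15 -4.56 -0.12] rot [ 3.1338 -0.0071  0.0968] pin dir z 0.0078 pin yaw err 0.0001 F [-0.7 -1.3 -2.7] t 26.9
```

Request:
move_arm([
  [0, 0.25, 0],
  [0, 0.2, 0],
  [0, 0.15, 0],
], fingers=[1, 1, 1], spin=[0, 0, 0])

```text
t: 27.28
position: [0.4851, 0.3491, 0.0744]
tcp_rot: [3.134, -0.007, 0.097]
contact_force: [-0.4, 0.5, -2.2]
finger_gap: 0.281
```

Request:
move_arm([
  [0, 0.15, 0],
  [0, 0.15, 0],
], fingers=[1, 1], spin=[0, 0])

```text
t: 27.52
position: [0.4852, 0.3472, 0.0746]
tcp_rot: [3.136, -0.008, 0.097]
contact_force: [-0.9, 3.6, -2.0]
finger_gap: 0.284
```

```bash
python3 tip.py 0.001
```

```text
tip [0.4939 0.2495 0.0613] rel mouth: depth 52.9 lat(x) 1.5 z -0.7 mm
dp cm to goal [-0.15 -5.39 -0.1 ] rot [ 3.1359 -0.0075  0.0973] pin dir z 0.0057 pin yaw err 0.0006 F [-0.9  3.6 -2. ] t 27.525
```

Request:
move_arm([
  [0, 0.2, 0],
  [0, 0.2, 0],
], fingers=[1, 1], spin=[0, 0])

```text
t: 27.78
position: [0.4851, 0.3465, 0.0752]
tcp_rot: [3.141, -0.009, 0.099]
contact_force: [-0.5, 4.0, -2.7]
finger_gap: 0.287
```

Request:
move_arm([
  [0, 0.25, 0],
  [0, 0.25, 0],
], fingers=[1, 1], spin=[0, 0])

```text
t: 28.02
position: [0.485, 0.346, 0.0757]
tcp_rot: [-3.134, -0.011, 0.102]
contact_force: [-1.2, 5.9, -3.1]
finger_gap: 0.29
```

```bash
python3 tip.py 0.001
```

```text
tip [0.4942 0.2485 0.0611] rel mouth: depth 53.9 lat(x) 1.7 z -0.9 mm
dp cm to goal [-0.14 -5.49 -0.05] rot [-3.1343 -0.011   0.1021] pin dir z -0.0073 pin yaw err 0.0056 F [-1.2  5.9 -3.1] t 28.025
```

Request:
move_arm([
  [0, 0.05, 0],
  [0, 0, 0],
  [0, 0, 0],
], fingers=[0.5, 0.5, 0.5], spin=[0, 0, 0])

```text
t: 28.4
position: [0.486, 0.3445, 0.0766]
tcp_rot: [-3.136, -0.012, 0.102]
contact_force: [-0.5, 2.6, 1.0]
finger_gap: 0.501
```

Run:
```python
from h import *
s=r.get_image("side")
a=cv2.resize(cv2.convertScaleAbs(s[150:270,200:340],alpha=1.8,beta=10),(700,600),interpolation=cv2.INTER_CUBIC)
cv2.imwrite("pics/c7.png",a[:,:,::-1])
```

```text
(no output)
```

View pics/c7.png

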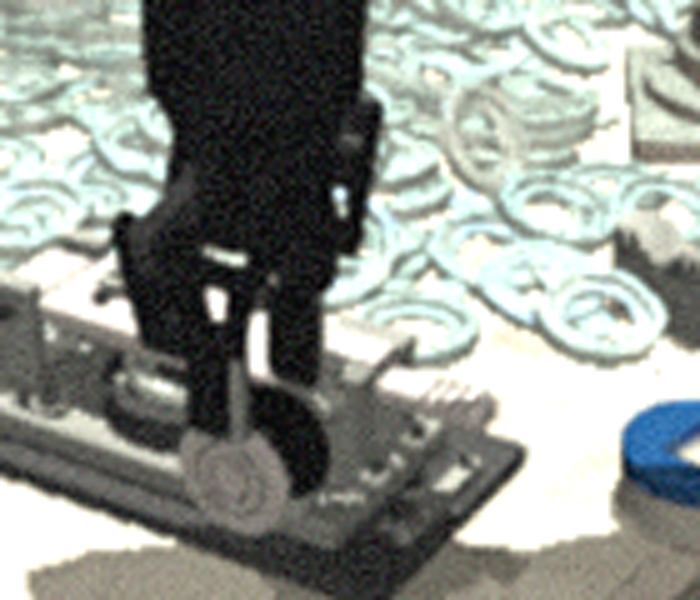

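The pin sits in the clevis with its flange at (305,440) and button at (235,480), and the fingers are open on both sides. Next I'll lift straight up.

Request:
move_arm([
  [0, -0.15, 0],
  [0, 0, -1],
  [0, 0, -2],
  [0, 0, -4],
  [0, 0, -5],
], fingers=[0.5, 0.5, 0.5, 0.5, 0.5], spin=[0, 0, 0, 0, 0])

```text
t: 29.08
position: [0.4837, 0.3387, 0.1964]
tcp_rot: [3.134, -0.003, 0.099]
contact_force: [0.7, 0.8, -0.7]
finger_gap: 0.502
```

Request:
move_arm([
  [2, 5, -3],
  [4, 4, -3],
  [5, 2, 0],
  [5, 0, 0],
  [0, 0, 0],
], fingers=[0.5, 0.5, 0.5, 0.5, 0.5], spin=[0, 0, 0, 0, 0])

```text
t: 29.7
position: [0.6592, 0.2394, 0.2688]
tcp_rot: [3.131, -0.014, 0.097]
contact_force: [-1.5, 0.3, -0.7]
finger_gap: 0.498
```

Run:
```python
from h import *
s=r.get_image("side");t=r.get_image("top")
g=lambda a,w,h:cv2.resize(cv2.convertScaleAbs(a,alpha=1.7,beta=10),(w,h),interpolation=cv2.INTER_CUBIC)
a=g(s[185:275,220:310],500,500); b=g(t[180:270,200:250],278,500)
cv2.imwrite("pics/c8.png",np.hstack([a,b])[:,:,::-1]); x=r.get_state();print(x["contact_force"],x["position"])
u=np.array([.0964,-.9953,0]);m=np.array([.4888,.302,.062])
for n,o,k in(("side",(220,185),500/90),("top",(200,180),500/90)): print(n,[(nm,((proj(n,m-u*d)[0]-o)*k).round(0).tolist()) for nm,d in(("tip",-.0545),("shoulder",0),("flange front",.03),("button out",.062),("button pressed",.057))])
```

```text
[-0.46923193 -0.60598024 -0.79165925] [0.65631372 0.24083405 0.26969298]
side [('tip', [326.0, 178.0]), ('shoulder', [246.0, 244.0]), ('flange front', [198.0, 283.0]), ('button out', [144.0, 328.0]), ('button pressed', [152.0, 320.0])]
top [('tip', [309.0, 232.0]), ('shoulder', [168.0, 242.0]), ('flange front', [90.0, 248.0]), ('button out', [7.0, 253.0]), ('button pressed', [20.0, 253.0])]
```

View pics/c8.png

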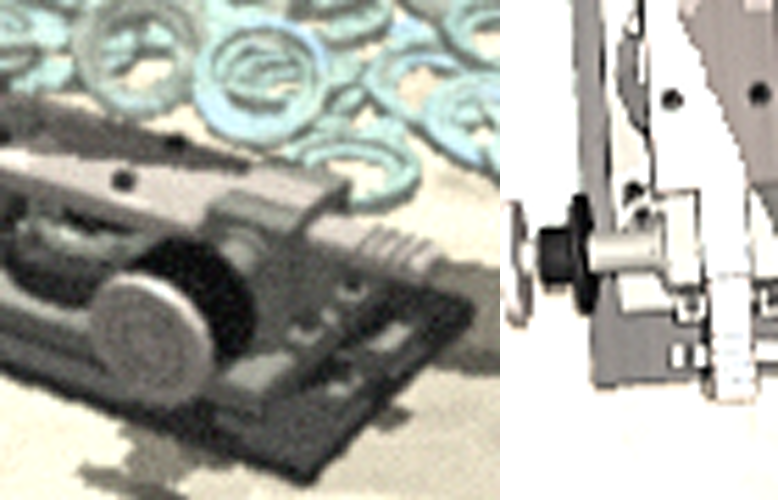

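Run:
```python
from h import *
u=np.array([.0964,-.9953,0]);a=np.array([.9953,.0964,0]);z=np.array([0,0,1.]);m=np.array([.4888,.302,.062]);th=np.linspace(0,6.28,90)
for n,o,off in(("top",(200,180),500),("side",(220,185),0)):
    for nm,d in(("flange front .030",.030),("flange back .035",.035),("btn out",.062),("btn pressed",.057)):
        q=(proj(n,[m-u*d+.024*(a*np.cos(t)+z*np.sin(t)) for t in th])-o)*500/90; q[:,0]+=off; print(n,nm,q.min(0).round(),q.max(0).round())
```

```text
top flange front .030 [583. 185.] [597. 310.]
top flange back .035 [570. 186.] [584. 311.]
top btn out [498. 191.] [515. 316.]
top btn pressed [511. 190.] [528. 315.]
side flange front .030 [139. 219.] [258. 346.]
side flange back .035 [131. 225.] [250. 353.]
side btn out [ 84. 262.] [205. 392.]
side btn pressed [ 93. 255.] [214. 384.]
```

Run:
```python
from h import *
t=r.get_image("top");s=r.get_image("side")
T=t[205:245,185:235]; S=s[225:265,225:275]
u=np.array([.0964,-.9953,0]);a=np.array([.9953,.0964,0]);z=np.array([0,0,1.]);m=np.array([.4888,.302,.0615]);th=np.linspace(0,6.28,60)
out=[]
for n,im,o in(("top",T,(185,205)),("side",S,(225,225))):
    b=cv2.resize(cv2.convertScaleAbs(im,alpha=1.6,beta=0),(395,316),interpolation=cv2.INTER_CUBIC); c=b.copy()
    for d,col in((.062,(0,255,0)),(.057,(255,0,0)),(.030,(255,255,0))):
        q=((proj(n,[m-u*d+.024*(a*np.cos(k)+z*np.sin(k)) for k in th])-o+.5)*7.9).astype(int)
        cv2.polylines(c,[q.reshape(-1,1,2)],True,col,1)
    out.append(np.hstack([b,c]))
cv2.imwrite("pics/c9.png",np.vstack(out)[:600,:,::-1])
```

```text
(no output)
```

View pics/c9.png

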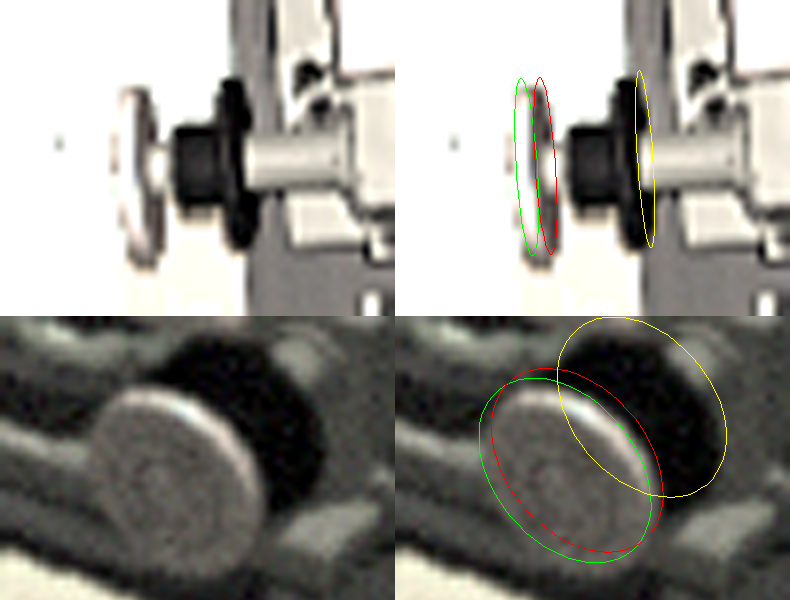

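```bash
python3 -c "
from station import r
print(r.job_done(), r.get_state()['t'])"
```

```text
the job is handed in; nothing more can be done
the job is handed in; nothing more can be done
```

The leaf is down and the pin is through the clevis, with its button out and the arm clear. I handed the job in at about 30 s of the 72 s; no verdict is reported.

**Leaf:** I swung it down along its arc until it met a firm stop at about 10 N. The next picture showed it lying flat between the lugs.

**Pin:** I took it from the V-block by squeezing the button, using 40 N and then 60 N for the carry. The nose touched the lug at about 3 N and dropped into the hole about 1.5 mm further back in x than the camera estimate. I slid it in until progress stopped at about 54 mm depth; the highest force I read was about 6 N. Then I let go and lifted away.

**Last checks:**
- **Top view:** The shoulder sits against the lug, and the button face lines up with the outline drawn for "out" rather than "pressed".
- **Side view:** It was less clear-cut. The pin showed a few pixels lower than drawn, so its offset from the button alone did not settle the question. I relied on the top view and did not tug the pin to test the lock.
- **Tilt:** The tool drifted up to about 0.04 rad during the carry. I worked this down to about 0.01 rad before insertion.
- **Bystanders:** I moved nothing near them on purpose, but did not re-measure their positions at the end.

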